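Scent beads from the tilting jar

ROBOT

A 6-joint arm with a two-finger parallel gripper is mounted at the origin on the work surface. World frame = base frame: x ahead of the robot, y to its left, z up, the work surface at z = 0. Lengths are in m, angles in rad, forces in N, time in s.
With the tool pointing down it reaches from about 0.2 to 0.875 m from the base axis. Payload 3.4 kg.
Tool frame: the origin (TCP) lies midway between the tips of the shut fingers; the grasp point (between the pads) lies 19 mm behind it; z points along the fingers, y is the line along which they close (so a half turn about z gives the same grasp; the last joint's range is limited). The gripper opens to 94 mm and grips with 3 to 60 N. Pads are 16 mm wide; open, the fingers measure 119 mm over their backs; the gripper's body (75 mm by 177 mm) begins 78 mm behind the grasp point.
Start: joints at [-1.395, 0.276, 1.505, -0, 1.361, -0.121], TCP at [0.168, -0.55, 0.205] pointing down, gripper open.
Joint ranges: [-2.89, 2.89], [-0.75, 2.08], [0.22, 2.7], [-1.18, 4.32], [0.11, 2.71], [-2.7, 2.7]. Speed limits (rad/s): [2.57, 2.57, 3.14, 3.14, 3.14, 3.14].

INTERFACE

Orientations are given as a rotation vector (axis times angle).
In Python, from cell import robot, snapshot gives the robot as it stands (robot), with the cameras as plain functions.
- The arm moves only by the shell command python3 nudge.py 'ROWS'. ROWS is a JSON list of rows, 1 to 5 of them, each of 5 numbers: dx, dy, dz in m, then a turn about the tool's z in rad, then the opening from 0.0 (shut) to 1.0 (fully open); each row shifts and turns the commanded pose from where the row before left it, along the tool's axes as they then stand; what a row does not reach is not made up. A row lasts 1/8 s, in which the tool goes at most 0.0625 m and 0.188 rad, less where a joint would pass 70% of its speed; a pose out of reach is approached as far as the arm can. The fingers move at their own pace and stop on an object; the grip force is fixed at half the most. Time passes only in rows, so rows that do not move let the fingers close. It prints the time, the measured TCP pose, the force, the opening and the grip force at its end.
- robot.state(): the state, without advancing time (a new reading comes with each control period).
- snapshot(name): name is "scene" or "top"; returns a dict with "frame" (400x640x3 uint8, blue, green, red), "K" (3x3 intrinsics, pixels), "cam_to_world" (4x4, takes a point from camera to world coordinates). Camera axes: x right, y down, z forward; pixel columns grow to the right and rows downward; lengths in m; the calibration is good to about 2 mm. A picture is of the moment at which its call begins. There is no depth.
- robot.job_done(): hands the job in; it is judged then, once.
The state is a dict: "clock": time; "joints": joint angles; "dq": joint speeds; "tau": joint torques, N m; "tcp_pos": TCP position; "ee_rot": TCP orientation; "force": force on the tool from outside, world axes, zero at the start; "torque": the same for the moment, N m; "gripper_width": opening from 0.0 (shut) to 1.0 (fully open); "grasp_force": force on a finger pad.
Only numpy, scipy, OpenCV 4.12 (cv2) and the standard library are available. Lean on these libraries where they do the work, as an engineer would, in place of code of your own. Each camera call takes 0.05 s, during which the arm holds its last target. There are 200 camera calls.

TASK

Fill the scent dish beside the berth: with the jar upright, turn its dial lid until the largest opening lies squarely over the pouring lip, then tip the jar by its handle bar over the dish rocking it if need be, until all five beads have dropped into the dish. Swing the jar back fully upright with the dial left as set, let go, and leave the dish, basket, glass and remote where they are.

Things in the scene. Friction and masses are not known exactly. Their poses are not given: they have to be found in the camera images.
- stand: Fixed stand of the tilting scent jar: steel base plate 85 x 136 x 10 mm, two uprights 148 mm tall, outer faces 130 mm apart. Origin: on the table, straight below the pivot. x axis: level, the way the jar pours (away from the robot, give or take the yaw); y axis: along the pivot; z up, always upright.
- pivot (a point): Middle of the jar's tilt axis, 135 mm above the stand's origin; axes as the stand's. The clear jar is 84 mm across and reaches from 50 mm below this point to 45 mm above it, floor 5 mm thick. Its fixed dark metal cover has one outlet, a wedge 104 degrees wide on the +x side; the orange pouring lip marks the outlet's middle.
- jar (a joint): Tilt of the jar (rad). 0 = upright, against a stop; grows as the mouth swings over towards the stand's +x; other stop at 2.2. At 1.57 the jar lies level, at 2.0 its mouth looks down into the dish. Friction 0.12 N m (1 N at the bar): it stays where it is left.
- bar_mid (a point): Middle of the jar's round black handle bar: 14 mm thick, 88 mm long along stand y, on two thin arms 76 mm apart, its middle free. Jar upright: 105 mm behind the pivot (stand -x), 62 mm above it. It moves on a circle of 122 mm radius about the pivot, over the top and down in front, with room for a vertical gripper closing along stand x. Site axes: the jar's.
- lip (a point): Outer end of the orange pouring lip on the jar's rim: 54 mm from the jar's axis on its +x side, 43 mm above the pivot when upright. The middle of the dial's largest opening belongs over it.
- dial (a joint): Turn of the white dial lid about the jar's axis (rad), counter-clockwise from above positive; 0 = largest opening exactly over outlet and lip. Range -1.0 to 2.4, no stop or click at 0, friction 0.04 N m, stays where left. 86 mm across, 5 mm thick. Openings: the largest, a 104 degree wedge with an orange rim; slots 125 and 235 degrees counter-clockwise from it, too narrow for a bead.
- dial_grip (a point): Point to grip the dial's blue fin, on the dial's axis, 69 mm above the pivot and 18 mm above the dial's upper face. Fin: 10 mm thick (dial x), 56 mm long (dial y), from 0 to 28 mm above that face. Site axes: the dial's; x points to the middle of the largest opening, z up along the jar's axis.
- dish: Open blue ceramic bowl, 140 mm across at its rim, 45 mm high, 0.45 kg, standing on the table in front of the stand where the jar pours. Origin: centre of its underside. It need not be moved.
- bead1_center (a point): Centre of scent bead 1: a brick-red ball of 20 mm, 10 g; it starts loose on the floor of the jar.
- bead2_center (a point): Centre of scent bead 2: a brick-red ball of 20 mm, 10 g; it starts loose on the floor of the jar.
- bead3_center (a point): Centre of scent bead 3: a brick-red ball of 20 mm, 10 g; it starts loose on the floor of the jar.
- bead4_center (a point): Centre of scent bead 4: a brick-red ball of 20 mm, 10 g; it starts loose on the floor of the jar.
- bead5_center (a point): Centre of scent bead 5: a brick-red ball of 20 mm, 10 g; it starts loose on the floor of the jar.
- basket: Bystander: grey woven basket, 123 x 123 x 85 mm. Origin: centre of its underside.
- glass: Bystander: green drinking glass, 72 mm across, 95 mm high. Origin: centre of its underside.
- remote: Bystander: black remote control lying flat, 180 (its x) x 44 x 16 mm. Origin: centre of its underside.

How it is judged:
By the outcome, as a careful person would: the job done as asked, in the order asked, and still so for the second after the job is handed in, with the robot touching nothing.
It also fails if it takes over 64 s, if anything falls off the work surface, if the arm or the gripper's body presses on something with over 40 N, if the wrist force passes 120 N, or if a joint passes its speed limit or range.

## Working session

There is one attempt and no reset: what is moved stays moved. The work goes in short steps, Python scripts to look and compute and a shell command to move; the robot and the scene stay as the last step left them, time stands still between calls to the robot, and variables do not carry over. Pictures are saved under pics/ and viewed, at most 10 in all, crops included, and the job is handed in when it is done.

```bash
ls; mkdir -p pics; python3 - <<'E'
from cell import robot, snapshot
import cv2,numpy as np
for n in("scene","top"):
    s=snapshot(n); cv2.imwrite(f"pics/{n}0.png",s["frame"]); print(n,s["K"].tolist(),np.round(s["cam_to_world"],3).tolist())
st=robot.state(); print(st["tcp_pos"],st["ee_rot"],st["clock"],st["gripper_width"])
E
```

```text
cell.py
nudge.py
pics
scene [[511.33079582779584, 0.0, 317.43492119237607], [0.0, 511.33079582779584, 201.47162114906632], [0.0, 0.0, 1.0]] [[0.054, 0.784, -0.618, 1.291], [0.998, -0.034, 0.045, -0.061], [0.014, -0.62, -0.785, 1.066], [0.0, 0.0, 0.0, 1.0]]
top [[366.47334908025897, 0.0, 322.8898264391374], [0.0, 366.47334908025897, 198.15993743905355], [0.0, 0.0, 1.0]] [[0.004, -0.993, 0.115, 0.479], [-1.0, -0.005, -0.014, -0.002], [0.015, -0.115, -0.993, 1.039], [0.0, 0.0, 0.0, 1.0]]
[ 0.16807842 -0.54938259  0.20473897] [-3.10553721e+00 -4.64303080e-01  9.11973794e-05] 0.1 0.9995381337924036
```

View pics/scene0.png

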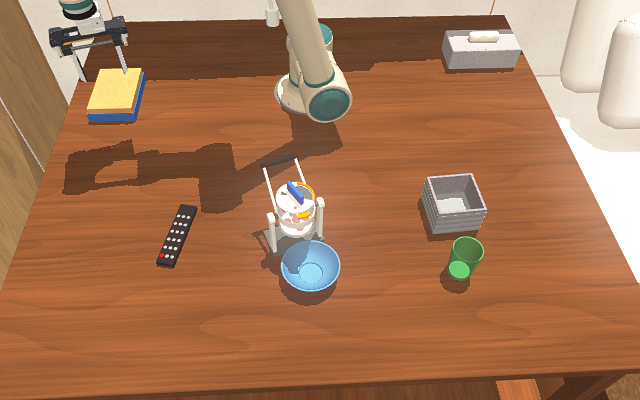

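View pics/top0.png

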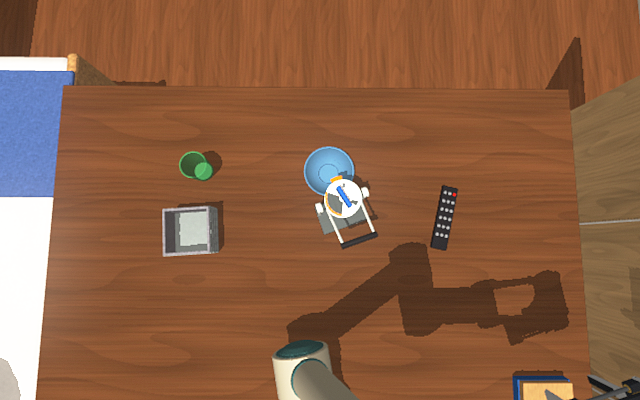

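The jar is at about (345,198) in the top view and (295,205) in the scene view. The bar is at (358,241) in the top view, and the dish is at (329,171). I'll zoom in on both.

```bash
python3 - <<'E'
import cv2,numpy as np
a=cv2.imread("pics/scene0.png")[145:255,250:340];b=cv2.imread("pics/top0.png")[145:255,305:395]
cv2.imwrite("pics/z0.png",np.hstack([cv2.resize(x,None,fx=4.4,fy=4.4,interpolation=cv2.INTER_CUBIC) for x in(a,b)]))
E
```

```text
(no output)
```

View pics/z0.png

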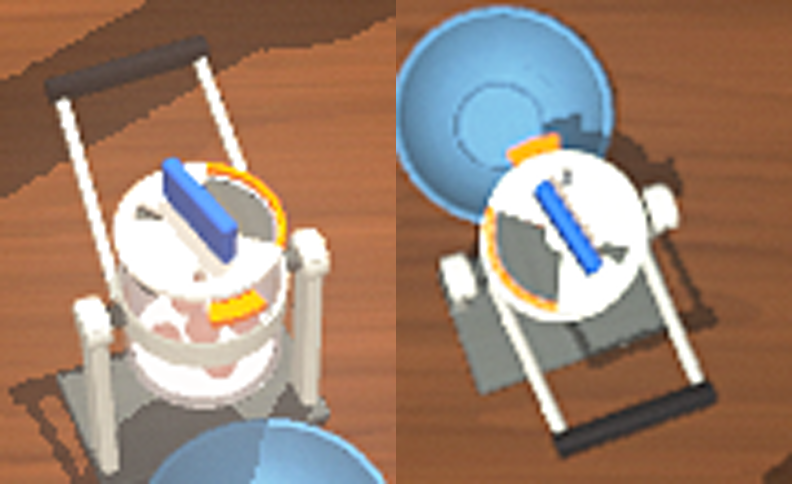

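Crops: the bar runs across the rear, and the pouring lip is orange at the front (top crop (535,148)). The dial's wedge points left and slightly back, roughly 90° counter-clockwise from the lip. Next I'll measure.

```bash
cat > h.py <<'E'
import cv2,numpy as np
from cell import robot, snapshot
def ray(s,px,z):
    T=s["cam_to_world"]; d=T[:3,:3]@np.linalg.solve(s["K"],[px[0],px[1],1]); o=T[:3,3]
    return o+d*(z-o[2])/d[2]
def proj(s,p):
    T=s["cam_to_world"]; c=T[:3,:3].T@(np.array(p)-T[:3,3]); q=s["K"]@c; return q[:2]/q[2]
def comps(s,lo,hi,roi,mina=8):
    x0,y0,x1,y1=roi
    hsv=cv2.cvtColor(s["frame"][y0:y1,x0:x1],cv2.COLOR_BGR2HSV)
    m=cv2.inRange(hsv,lo,hi)
    n,l,st,c=cv2.connectedComponentsWithStats(m)
    out=[]
    for i in range(1,n):
        if st[i,4]>=mina:
            ys,xs=np.nonzero(l==i); P=np.c_[xs+x0,ys+y0].astype(np.float32)
            out.append((st[i,4],P))
    return sorted(out,key=lambda t:-t[0])
def axis(P,s,z):
    W=np.array([ray(s,p,z)[:2] for p in P]); (c,sz,a)=cv2.minAreaRect((W*1000).astype(np.float32))
    u=np.linalg.svd(W-W.mean(0))[2][0]
    return np.round(W.mean(0),4),np.round(np.array(c)/1000,4),np.round(sz,1),round(np.degrees(np.arctan2(u[1],u[0])),1)
E
python3 - <<'E'
from h import *
R={"top":(305,145,395,255),"scene":(250,145,340,245)}
for n in R:
    s=snapshot(n)
    for nm,lo,hi,z in(("fin",(108,170,120),(125,255,255),.212),("orange",(10,200,150),(28,255,255),.18),("bar",(0,0,0),(180,110,75),.202)):
        for a,P in comps(s,lo,hi,R[n])[:3]: print(n,nm,a,P.mean(0),*axis(P,s,z))
    # dish rim
    a,P=comps(s,(95,60,60),(107,255,255),(270,140,395,300),100)[0]
    print("dish",a,P.mean(0),axis(P,s,.03))
E
```

```text
top fin 20 [342.7  197.45] [ 0.5772 -0.0592] [ 0.5778 -0.059 ] [49.3  1.9] -146.6
top orange 26 [335.76923 178.42308] [ 0.6264 -0.045 ] [ 0.6265 -0.0451] [ 6.1 24.1] -71.7
top bar 205 [359.03903 239.52682] [ 0.4823 -0.0968] [ 0.4823 -0.0968] [12.2 85.8] -70.4
dish 1599 [326.73798 167.62852] (array([ 0.6826, -0.0273]), array([ 0.6814, -0.0286]), array([122.6, 140.1]), np.float64(-59.7))
scene orange 52 [303.3654  214.32692] [ 0.628  -0.0428] [ 0.6282 -0.0432] [11.7 26. ] -69.1
scene orange 41 [307.41464 188.58537] [ 0.5559 -0.0311] [ 0.5587 -0.0313] [63.5 15.3] 35.5
dish 2394 [310.20386 265.56766] (array([ 0.6659, -0.0292]), array([ 0.6638, -0.0294]), array([137., 139.]), np.float64(-13.5))
```

```bash
python3 - <<'E'
from h import *
R={"top":(325,175,368,215),"scene":(270,170,315,215)}
for n in R:
    s=snapshot(n)
    for lo in((100,90,60),(100,140,150)):
        for a,P in comps(s,lo,(130,255,255),R[n])[:2]: print(n,lo,a,P.mean(0),*axis(P,s,.214))
    print(proj(s,(0.5812,-.0616,.214)))
    x=cv2.cvtColor(s["frame"],cv2.COLOR_BGR2HSV); c=(345,196) if n=="top" else (295,192)
    print(x[c[1],c[0]-5:c[0]+6].tolist())
E
```

```text
top (100, 90, 60) 108 [343.62964 196.34259] [ 0.5795 -0.0611] [ 0.5797 -0.0609] [53.  10.2] -147.0
top (100, 90, 60) 82 [327.82925 180.2561 ] [ 0.6163 -0.0252] [ 0.6158 -0.0228] [20.7 44.7] 157.6
top (100, 140, 150) 102 [343.63727 196.17647] [ 0.5799 -0.0612] [ 0.5798 -0.0612] [53.   9.5] -147.1
[343.82231755 195.60419472]
[[86, 19, 225], [112, 148, 181], [108, 197, 245], [106, 182, 255], [106, 185, 253], [108, 205, 246], [112, 156, 200], [13, 35, 206], [20, 42, 231], [0, 0, 255], [0, 0, 255]]
scene (100, 90, 60) 183 [294.89618 192.     ] [ 0.5926 -0.0595] [ 0.5925 -0.0591] [69.  18.9] 27.7
scene (100, 140, 150) 75 [294.69333 188.97333] [ 0.5841 -0.0597] [ 0.5838 -0.0598] [53.5  8.1] 33.3
[293.75520488 187.93001727]
[[116, 108, 158], [115, 105, 160], [116, 101, 161], [116, 100, 160], [117, 97, 160], [115, 125, 192], [110, 151, 251], [106, 152, 255], [107, 151, 255], [106, 155, 255], [110, 134, 248]]
```

Geometry so far:
- Yaw is 19.6° and the pivot is near (0.582, -0.061).
- The fin line is at 33°, which puts the dial at about +1.80 rad.

I'll move above the dial with tool y at world 123°.

```bash
cat >> h.py <<'E'
from scipy.spatial.transform import Rotation as Ro
def rem(tx,ty,tz,yaw=None):
    s=robot.state(); R=Ro.from_rotvec(s["ee_rot"]).as_matrix(); p=s["tcp_pos"]
    yw=np.degrees(np.arctan2(R[1,1],R[0,1]))
    print("clk %.2f tcp %s yawY %.2f width %.3f grip %.1f F %s q6 %.2f"%(s["clock"],np.round(p,4),yw,s["gripper_width"],s["grasp_force"],np.round(s["force"],1),s["joints"][5]))
    print("rem tool",np.round(R.T@(np.array([tx,ty,tz])-p),4), "" if yaw is None else "turn %.3f"%(-np.radians((yaw-yw+180)%360-180)))
E
python3 nudge.py '[[0,0,-0.05,0,1],[0,0,-0.05,0,1],[0.045,-0.029,0,0,1],[0.045,-0.029,0,0,1],[0.045,-0.029,0,0,1]]'
python3 nudge.py '[[0.045,-0.029,0,0,0.5],[0.045,-0.029,0,0,0.5],[0.045,-0.029,0,0,0.5],[0.045,-0.029,0,0,0.5],[0.045,-0.029,0,0,0.5]]'
python3 nudge.py '[[0.045,-0.029,0,0,0.5],[0.045,-0.029,0,0,0.5],[0.045,-0.029,0,0,0.5],[0.045,-0.029,0,0,0.5],[0,0,0,0,0.5]]'
python3 -c "from h import *; rem(.582,-.061,.30,123)"
```

```text
clock: 0.92
tcp_pos: [0.2726, -0.426, 0.3056]
ee_rot: [3.107, 0.463, 0.001]
force: [0.1, -0.4, -1.0]
gripper_width: 1.001
grasp_force: 0.0
clock: 1.55
tcp_pos: [0.4455, -0.2213, 0.3056]
ee_rot: [3.107, 0.464, 0.001]
force: [-0.1, -0.4, 0.7]
gripper_width: 0.515
grasp_force: 0.0
clock: 2.17
tcp_pos: [0.5844, -0.0563, 0.3045]
ee_rot: [-3.105, -0.472, 0.001]
force: [-1.3, -0.7, -0.2]
gripper_width: 0.499
grasp_force: 0.0
clk 2.17 tcp [ 0.5844 -0.0563  0.3045] yawY -72.72 width 0.499 grip 0.0 F [-1.3 -0.7 -0.2] q6 1.05
rem tool [-0.0037  0.0038  0.0045] turn 2.867
```

```bash

python3 nudge.py '[[-0.003,0.003,0,-0.18,0.5],[0,0,0,-0.18,0.5],[0,0,0,-0.18,0.5],[0,0,0,-0.18,0.5],[0,0,0,-0.18,0.5]]' >/dev/null
python3 nudge.py '[[0,0,0,-0.18,0.5],[0,0,0,-0.18,0.5],[0,0,0,-0.18,0.5],[0,0,0,-0.18,0.5],[0,0,0,-0.18,0.5]]' >/dev/null
python3 nudge.py '[[0,0,0,-0.18,0.5],[0,0,0,-0.18,0.5],[0,0,0,-0.18,0.5],[0,0,0,-0.18,0.5],[0,0,0,-0.18,0.5]]' >/dev/null
python3 nudge.py '[[0,0,0,-0.18,0.4],[0,0,0,-0.18,0.4],[0,0,0,-0.18,0.4],[0,0,0,-0.18,0.4],[0,0,0,0,0.4]]'
python3 -c "from h import *; rem(.582,-.061,.192,123)"
```

```text
clock: 4.68
tcp_pos: [0.58, -0.0639, 0.3056]
ee_rot: [0.886, -3.014, 0.001]
force: [-0.2, -0.1, -0.2]
gripper_width: 0.399
grasp_force: 0.0
clk 4.67 tcp [ 0.58   -0.0639  0.3056] yawY 122.77 width 0.399 grip 0.0 F [-0.2 -0.1 -0.2] q6 -2.37
rem tool [-0.0033  0.0014  0.1136] turn -0.004
```

```bash

python3 nudge.py '[[-0.003,0.001,0.04,0,0.4],[0,0,0.04,0,0.4],[0,0,0.02,0,0.4],[0,0,0.013,0,0.4],[0,0,0,0,0.4]]'
python3 nudge.py '[[0,0,0,0,0.0],[0,0,0,0,0.0],[0,0,0,0,0.0],[0,0,0,0,0.0]]'
python3 -c "from h import *; rem(.582,-.061,.192,123)"
```

```text
clock: 5.3
tcp_pos: [0.5823, -0.0607, 0.192]
ee_rot: [0.888, -3.012, -0.001]
force: [-0.3, 0.4, 0.4]
gripper_width: 0.399
grasp_force: 0.0
clock: 5.8
tcp_pos: [0.583, -0.0604, 0.1931]
ee_rot: [-0.891, 3.012, -0.001]
force: [-0.4, 0.5, 3.4]
gripper_width: 0.104
grasp_force: 30.0
clk 5.80 tcp [ 0.583  -0.0604  0.1931] yawY 122.95 width 0.104 grip 30.0 F [-0.4  0.5  3.4] q6 -2.37
rem tool [0.0012 0.     0.0011] turn -0.001
```

```bash

python3 nudge.py '[[0,0,0,0.1,0],[0,0,0,0.18,0],[0,0,0,0.18,0],[0,0,0,0.18,0],[0,0,0,0.18,0]]'
python3 nudge.py '[[0,0,0,0.18,0],[0,0,0,0.18,0],[0,0,0,0.18,0],[0,0,0,0.18,0],[0,0,0,0.18,0]]'
python3 nudge.py '[[0,0,0,0.08,0],[0,0,0,0,0],[0,0,0,0,0]]'
python3 -c "from h import *; rem(.582,-.061,.192,19.6)"
```

```text
clock: 6.42
tcp_pos: [0.5831, -0.0608, 0.1931]
ee_rot: [0.392, 3.116, -0.001]
force: [-0.5, -0.2, 2.7]
gripper_width: 0.101
grasp_force: 30.0
clock: 7.05
tcp_pos: [0.5828, -0.0612, 0.1931]
ee_rot: [1.709, 2.635, -0.002]
force: [-0.8, -1.7, 2.4]
gripper_width: 0.103
grasp_force: 30.0
clock: 7.42
tcp_pos: [0.5828, -0.0612, 0.1931]
ee_rot: [1.804, 2.571, -0.002]
force: [-2.6, -3.7, 4.6]
gripper_width: 0.104
grasp_force: 30.0
clk 7.42 tcp [ 0.5828 -0.0612  0.1931] yawY 19.89 width 0.104 grip 30.0 F [-2.6 -3.7  4.6] q6 -0.57
rem tool [ 0.0005 -0.0006  0.0011] turn 0.005
```

Open, lift, back off over the bar, and look at the dial.

```bash

python3 nudge.py '[[0,0,0,0.005,0.4],[0,0,0,0,0.4],[0,0,-0.05,0,0.4],[0,0,-0.05,0,0.4],[0,-0.06,0,0,0.5]]' >/dev/null
python3 nudge.py '[[0,-0.06,0,0,0.5],[0,-0.06,0,0,0.5],[0,-0.06,0,0,0.5],[0,0,0,0,0.5]]' >/dev/null
python3 - <<'E'
from h import *
rem(.4823,-.0968,.25,19.6)
R={"top":(325,175,368,215),"scene":(270,170,315,215)}
out=[]
for n in R:
    s=snapshot(n)
    for a,P in comps(s,(100,140,150),(130,255,255),R[n])[:2]: print(n,a,P.mean(0),*axis(P,s,.214))
    for a,P in comps(s,(10,200,150),(28,255,255),(270,150,390,245))[:3]: print(n,"or",a,P.mean(0),*axis(P,s,.187))
    x,y=(250,145) if n=="scene" else (305,145)
    out.append(cv2.resize(s["frame"][y:y+110,x:x+90],None,fx=4.4,fy=4.4,interpolation=2))
cv2.imwrite("pics/z1.png",np.hstack(out))
E
```

```text
clk 8.55 tcp [ 0.3537 -0.1408  0.2926] yawY 19.31 width 0.501 grip 0.0 F [ 0.6 -0.4 -0.2] q6 -0.90
rem tool [-0.001   0.1359  0.0426] turn -0.005
top 92 [343.73914 196.11957] [ 0.58   -0.0614] [ 0.5802 -0.0617] [ 8.7 54.1] -69.8
top or 47 [336.97873 179.25533] [ 0.6232 -0.0475] [ 0.6244 -0.0506] [11.8 34.9] -84.7
scene 76 [294.23685 189.0658 ] [ 0.5844 -0.0606] [ 0.584  -0.0606] [ 8.6 53.1] 110.4
scene or 49 [303.34692 214.46939] [ 0.6336 -0.043 ] [ 0.6335 -0.0432] [10.8 25.8] 109.5
scene or 42 [300.4524  208.78572] [ 0.618  -0.0486] [ 0.6159 -0.0475] [15.2 63.5] 108.9
```

View pics/z1.png

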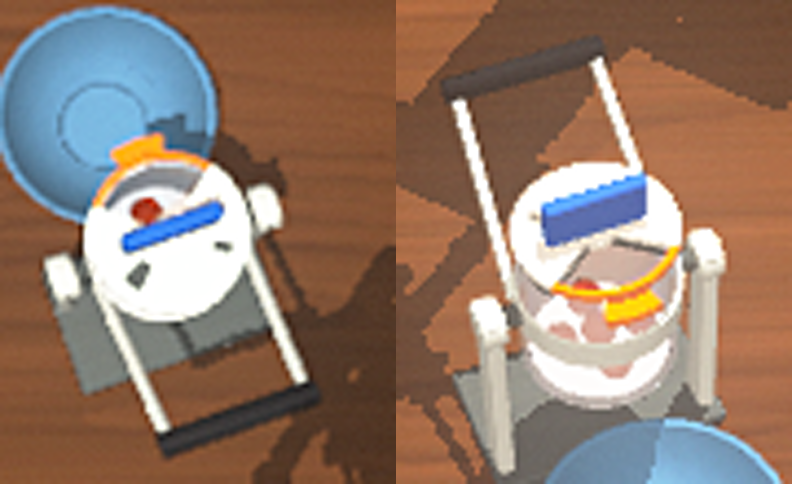

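The dial is within 1° of zero: the fin is at -69.8°/110.4° and the bar and lip at about -70.4°/109.6°. The wedge is over the lip and the beads are visible. Now I'll grasp the bar.

```bash

python3 nudge.py '[[0,0.05,0,0.005,0.5],[0,0.05,0,0,0.5],[-0.001,0.036,0.02,0,0.5],[0,0,0.04,0,0.5],[0,0,0.035,0,0.5]]' >/dev/null
python3 nudge.py '[[0,0,0.02,0,0.5],[0,0,0,0,0.5]]' >/dev/null
python3 -c "from h import *; rem(.4825,-.0965,.178,19.6)"
```

```text
clk 9.53 tcp [ 0.4855 -0.0951  0.1753] yawY 19.37 width 0.502 grip 0.0 F [-0.8 -1.1  0.3] q6 -0.67
rem tool [-0.0003 -0.0033 -0.0027] turn -0.004
```

```bash

python3 nudge.py '[[0,-0.003,-0.002,-0.004,0.5],[0,0,0,0,0],[0,0,0,0,0],[0,0,0,0,0],[0,0,0,0,0]]'
python3 - <<'E'
from h import *
rem(.4825,-.0965,.178,19.6)
t=np.array([0,.2,.4,.6,.8,1.0,1.2,1.4,1.5,1.6,1.7,1.8,1.9,2.0,2.1]); a=np.arctan2(62,-105)-t
b=.122*np.c_[np.cos(a),-np.sin(a)]
print(np.round(np.c_[t[1:],np.diff(b,axis=0)],4))
E
```

```text
clock: 10.15
tcp_pos: [0.4841, -0.0972, 0.1798]
ee_rot: [1.813, 2.562, 0.005]
force: [4.0, 1.7, -1.2]
gripper_width: 0.143
grasp_force: 30.0
clk 10.15 tcp [ 0.4841 -0.0972  0.1798] yawY 19.44 width 0.143 grip 30.0 F [ 4.   1.7 -1.2] q6 -0.68
rem tool [ 0.0012 -0.0013  0.0018] turn -0.003
[[ 2.00e-01  1.44e-02 -1.96e-02]
 [ 4.00e-01  1.80e-02 -1.64e-02]
 [ 6.00e-01  2.09e-02 -1.25e-02]
 [ 8.00e-01  2.30e-02 -8.10e-03]
 [ 1.00e+00  2.41e-02 -3.30e-03]
 [ 1.20e+00  2.43e-02  1.50e-03]
 [ 1.40e+00  2.35e-02  6.30e-03]
 [ 1.50e+00  1.12e-02  4.90e-03]
 [ 1.60e+00  1.06e-02  6.00e-03]
 [ 1.70e+00  1.00e-02  7.00e-03]
 [ 1.80e+00  9.20e-03  8.00e-03]
 [ 1.90e+00  8.40e-03  8.90e-03]
 [ 2.00e+00  7.50e-03  9.60e-03]
 [ 2.10e+00  6.50e-03  1.03e-02]]
```

```bash

python3 nudge.py '[[0,0.0145,-0.0195,0,0],[0,0.018,-0.0165,0,0],[0,0.021,-0.0125,0,0],[0,0.023,-0.008,0,0],[0,0.024,-0.0035,0,0]]'
python3 nudge.py '[[0,0.0245,0.0015,0,0],[0,0.0235,0.0065,0,0],[0,0.011,0.005,0,0],[0,0,0,0,0]]'
python3 - <<'E'
from h import *
c,s=np.cos(np.radians(19.6)),np.sin(np.radians(19.6))
rem(.582-.0065*0+c*.1*0,-.061,.25,19.6)
out=[]
for n in("scene","top"):
    q=snapshot(n); x,y=(240,140) if n=="scene" else (290,125)
    out.append(cv2.resize(q["frame"][y:y+160,x:x+115],None,fx=3.4,fy=3.4,interpolation=2))
cv2.imwrite("pics/z2.png",np.hstack(out))
E
```

```text
clock: 10.78
tcp_pos: [0.5752, -0.0653, 0.2412]
ee_rot: [-1.813, -2.564, 0.008]
force: [-3.3, -2.1, 4.2]
gripper_width: 0.141
grasp_force: 30.0
clock: 11.28
tcp_pos: [0.6343, -0.0446, 0.2264]
ee_rot: [1.812, 2.564, 0.001]
force: [0.8, -1.1, 2.5]
gripper_width: 0.14
grasp_force: 30.0
clk 11.28 tcp [ 0.6343 -0.0446  0.2264] yawY 19.50 width 0.140 grip 30.0 F [ 0.8 -1.1  2.5] q6 -0.52
rem tool [ 0.002  -0.0548 -0.0237] turn -0.002
```

View pics/z2.png

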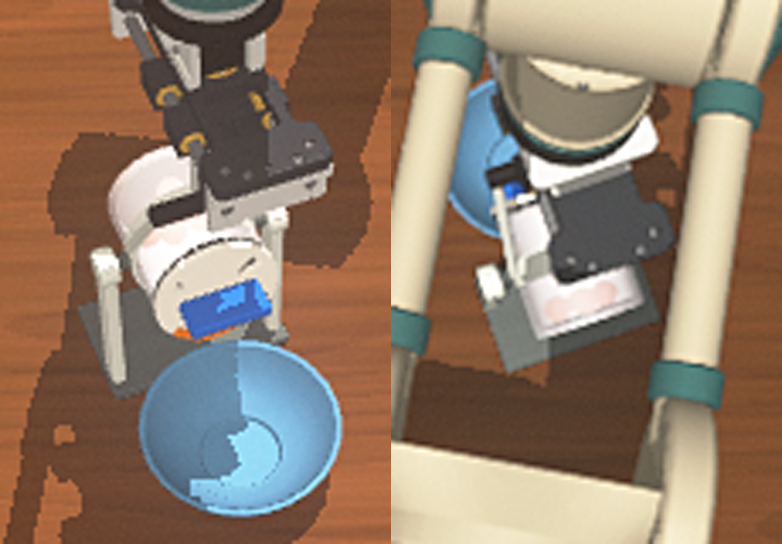

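The jar is at about 1.5 rad, and beads are visible near its floor with none in the dish yet. I'll tip further, gently.

```bash

python3 nudge.py '[[0,0.0105,0.006,0,0],[0,0.01,0.007,0,0],[0,0,0,0,0],[0,0,0,0,0],[0,0.009,0.008,0,0]]'
python3 nudge.py '[[0,0,0,0,0],[0,0.0085,0.009,0,0],[0,0,0,0,0],[0,0.0075,0.0095,0,0],[0,0,0,0,0]]'
python3 nudge.py '[[0,0,0,0,0],[0,0,0,0,0],[0,0,0,0,0],[0,0,0,0,0]]'
cat >> h.py <<'E'
def pic(f):
    out=[]
    for n in("scene","top"):
        q=snapshot(n); x,y=(240,140) if n=="scene" else (290,125)
        o=q["frame"][y:y+160,x:x+115]; out.append(cv2.resize(o,None,fx=3.4,fy=3.4,interpolation=2))
        for a,P in comps(q,(0,150,90),(7,255,255),(240,120,410,300),3): print(n,"red",a,P.mean(0))
        for a,P in comps(q,(174,150,90),(180,255,255),(240,120,410,300),3): print(n,"red2",a,P.mean(0))
    cv2.imwrite(f,np.hstack(out))
E
python3 -c "
from h import *
rem(.582,-.061,.25,19.6); pic('pics/z3.png')"
```

```text
clock: 12.0
tcp_pos: [0.6599, -0.0355, 0.2063]
ee_rot: [1.814, 2.564, -0.002]
force: [-0.6, -4.7, 2.7]
gripper_width: 0.138
grasp_force: 30.0
clock: 12.62
tcp_pos: [0.6764, -0.0296, 0.1853]
ee_rot: [1.813, 2.565, -0.002]
force: [1.4, -5.2, 0.2]
gripper_width: 0.135
grasp_force: 30.0
clock: 13.12
tcp_pos: [0.6762, -0.0297, 0.1856]
ee_rot: [1.814, 2.565, -0.001]
force: [1.6, -4.8, 1.0]
gripper_width: 0.137
grasp_force: 30.0
clk 13.12 tcp [ 0.6762 -0.0297  0.1856] yawY 19.47 width 0.137 grip 30.0 F [ 1.6 -4.8  1. ] q6 -0.49
rem tool [ 0.0018 -0.0993 -0.0644] turn -0.002
scene red 164 [308.48172 271.04877]
scene red 26 [318.19232 271.80768]
top red 21 [321.57144 172.     ]
top red 5 [324. 166.]
```

View pics/z3.png

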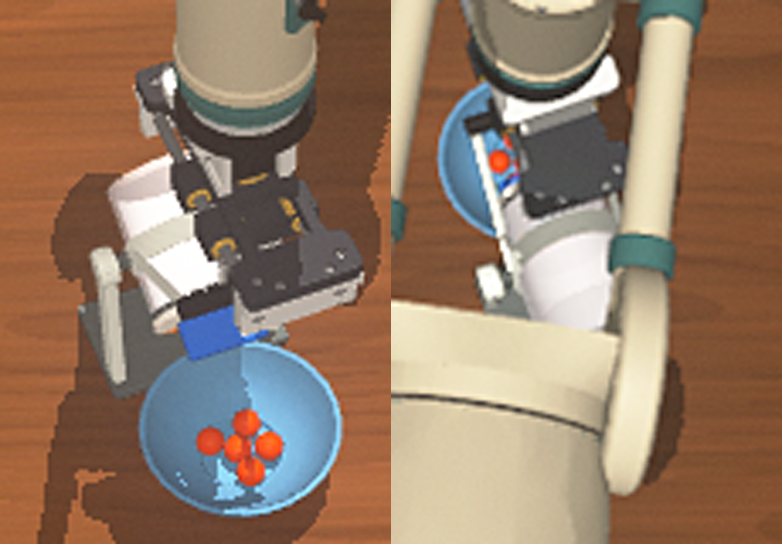

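All five beads are in the dish, at scene-crop (246,422), (210,441), (236,447), (269,445) and (250,471). I'll swing the jar back along the same arc.

```bash

python3 nudge.py '[[0,-0.016,-0.0185,0,0],[0,-0.019,-0.015,0,0],[0,-0.0215,-0.011,0,0],[0,-0.0235,-0.0065,0,0],[0,-0.0245,-0.0015,0,0]]'
python3 nudge.py '[[0,-0.024,0.0035,0,0],[0,-0.023,0.008,0,0],[0,-0.021,0.0125,0,0],[0,-0.018,0.0165,0,0],[0,-0.0145,0.0195,0,0]]'
python3 nudge.py '[[0,0,0,0,0],[0,0,0,0,0]]'
python3 -c "from h import *; rem(.4841,-.0972,.1798,19.6)"
```

```text
clock: 13.85
tcp_pos: [0.5809, -0.0629, 0.2408]
ee_rot: [1.809, 2.56, 0.012]
force: [4.9, -1.7, 4.3]
gripper_width: 0.141
grasp_force: 30.0
clock: 14.48
tcp_pos: [0.4842, -0.0957, 0.1794]
ee_rot: [1.813, 2.563, 0.01]
force: [5.1, 0.0, 1.7]
gripper_width: 0.138
grasp_force: 30.0
clock: 14.72
tcp_pos: [0.4836, -0.0952, 0.1778]
ee_rot: [-1.813, -2.564, -0.008]
force: [5.7, 1.7, -5.2]
gripper_width: 0.143
grasp_force: 30.0
clk 14.72 tcp [ 0.4836 -0.0952  0.1778] yawY 19.46 width 0.143 grip 30.0 F [ 5.7  1.7 -5.2] q6 -0.68
rem tool [-0.0021 -0.0002 -0.002 ] turn -0.002
```

```bash

python3 nudge.py '[[0,-0.003,0.004,0,0],[0,-0.002,0.002,0,0],[0,0,0,0,0]]'
python3 nudge.py '[[0,0,0,0,0.5],[0,0,0,0,0.5],[0,0,-0.02,0,0.5],[0,0,-0.05,0,0.5],[0,0,-0.04,0,0.5]]' 
python3 nudge.py '[[0,-0.06,0,0,0.5],[0,-0.06,0,0,0.5],[0,-0.05,0,0,0.5],[0,0,0,0,0.5]]' >/dev/null
python3 - <<'E'
from h import *
pic('pics/z4.png')
R={"top":(325,175,368,215),"scene":(270,170,315,215)}
for n in R:
    s=snapshot(n)
    for a,P in comps(s,(100,140,150),(130,255,255),R[n])[:2]: print(n,a,P.mean(0),*axis(P,s,.214))
    if n=="top":
        for a,P in comps(s,(0,0,0),(180,110,75),(305,145,395,255))[:2]: print("bar",a,P.mean(0),*axis(P,s,.202))
E
```

```text
clock: 15.1
tcp_pos: [0.4835, -0.0953, 0.1771]
ee_rot: [1.811, 2.558, 0.021]
force: [5.7, 8.2, 15.7]
gripper_width: 0.14
grasp_force: 30.0
clock: 15.72
tcp_pos: [0.4765, -0.0987, 0.2836]
ee_rot: [-1.811, -2.562, 0.001]
force: [1.1, -0.0, -0.7]
gripper_width: 0.5
grasp_force: 0.0
scene red 80 [307.7125 274.275 ]
scene red 28 [318.17856 271.82144]
scene red 27 [312.07407 265.22223]
top red 32 [328.09375 167.78125]
top red 23 [327.08694 178.04347]
top red 17 [321.52942 172.11765]
top red 14 [335.7143  173.57143]
top 93 [343.8387  196.10753] [ 0.5801 -0.0616] [ 0.5802 -0.0617] [ 8.7 54.1] -70.1
bar 205 [359.2927  239.53659] [ 0.4823 -0.0974] [ 0.4822 -0.0972] [12.8 86.6] -70.9
scene 76 [294.23685 189.0658 ] [ 0.5844 -0.0606] [ 0.584  -0.0606] [ 8.6 53.1] 110.4
```

View pics/z4.png

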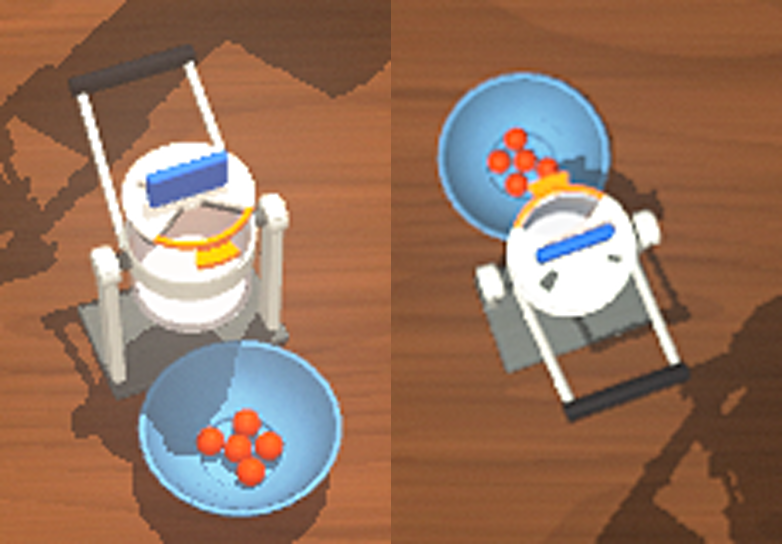

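The jar is upright and empty, with the dial unchanged (fin at -70.1°/110.4°). Five beads lie in the dish, the dish hasn't moved, and the gripper is clear.

```bash
python3 -c "
from cell import robot, snapshot
print(robot.job_done())"
```

```text
the job is handed in; nothing more can be done
None
```

I set the dial within about 1° of the lip and poured all five beads into the dish, then swung the jar back upright, let go and handed in the job about 16 s in; it printed no verdict.

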